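# Centre a flanged hub on a welding positioner against its two set stops

### The job

Pick the flanged steel hub off the bench, lower it gently onto the small round faceplate of the blue positioner just clear of the two stop screws, and slide it home by feel until its flange bears lightly but definitely on both screws at once. Leave it standing flat and centred, no edge overhanging the faceplate, without shoving the stops hard or disturbing the other things on the bench.

Things in the scene. Friction and masses are not known exactly. Their poses are not given: they have to be found in the camera images.
- hub_mid (a point): The loose flanged steel hub, standing upright: a round flange 92 mm across and 12 mm thick at the bottom, with a round neck 44 mm across rising from it to 50 mm overall (grip the neck from outside). Steel, 0.6 to 0.9 kg. This point is on its axis half-way up, 25 mm above its underside; z is up its axis.
- hub: The same hub; origin at the centre of its underside.
- plate_top (a point): Centre of the top face of the positioner's fixed round aluminium faceplate, 112 mm across; the top face is 60 mm above the bench. The hub's flange, 92 mm across, thus has 10 mm to spare all round when centred. x (the fixture's x axis) points midway between the two stops; z is up.
- positioner: The fixed blue positioner that carries the faceplate, on a stem 52 mm across with a foot 100 mm across. Origin at the centre of its foot, on the bench, 60 mm below plate_top; its axes are those of plate_top. It is rigid: keep the press on the faceplate under 40 N, and let the hub go only once it stands on it.
- stop_left: Fixed yellow stop +45 degrees round from the fixture's x axis (its +y side): a post 22 x 24 mm, 69 mm high, with an 8 mm screw 6 mm above the faceplate (at mid flange edge) pointing at the faceplate's axis, with a hard round black tip. Origin on the bench under the post, 102 mm from that axis, -x towards it. It does not give; 5 to 10 N on each screw is plenty, over 25 N spoils its setting.
- stop_right: Fixed yellow stop -45 degrees round from the fixture's x axis (its -y side): a post 22 x 24 mm, 69 mm high, with an 8 mm screw 6 mm above the faceplate (at mid flange edge) pointing at the faceplate's axis, with a hard round black tip. Origin on the bench under the post, 102 mm from that axis, -x towards it. It does not give; 5 to 10 N on each screw is plenty, over 25 N spoils its setting.
- wrench: Bystander: steel wrench 170 mm long lying along x between the hub and the fixture; origin under its middle.
- tube: Bystander: upright dark steel tube, 60 mm across, 95 mm high; origin at the centre of its underside.
- hammer: Bystander: hammer 280 mm long, lying; origin under its middle.
- ring: Bystander: flat steel ring 68 mm across, 12 mm thick; origin at the centre of its underside.
- link: Bystander: dark steel link plate 140 x 50 mm, 16 mm thick, lying; origin at the centre of its underside.
- bolt_a: Bystander: bolt standing on its head, 22 mm across, 41 mm high; origin at the centre of its underside.
- bolt_b: Bystander: a second such bolt.
- stop_left_nominal (a point): Where the tip of the left stop's screw ends at its middle setting: 46 mm from the faceplate's axis, just touching a centred hub. The screw itself has been set by hand up to 3 mm further in or out than this, each on its own, and that is not measured: find the contact by feel.
- stop_right_nominal (a point): Where the tip of the right stop's screw ends at its middle setting: 46 mm from the faceplate's axis, just touching a centred hub. The screw itself has been set by hand up to 3 mm further in or out than this, each on its own, and that is not measured: find the contact by feel.
Mind the look-alikes: they are no part of the job. Leave any green look-alike of the positioner alone.

How it is judged:
By the outcome, as a careful person would: the job done as asked, in the order asked, and still so for the second after the job is handed in, with the robot touching nothing.
It also fails if it takes over 70 s, if anything falls off the work surface, if the arm or the gripper's body presses on something with over 40 N, if the wrist force passes 120 N, or if a joint passes its speed limit or range.

### The arm

A 7-joint arm with a two-finger parallel gripper is mounted at the origin on the work surface. World frame = base frame: x ahead of the robot, y to its left, z up, the work surface at z = 0. Lengths are in m, angles in rad, forces in N, time in s.
With the tool pointing down it reaches from about 0.425 to 0.875 m from the base axis. Payload 4.7 kg.
Tool frame: the origin (TCP) lies at the very end of the fingers, on their centre line; the grasp point (between the pads) lies behind it (ctrl.tcp_to_grasp is the y of the grasp point in the tool frame, in m); y points along the fingers, x is the direction in which the jaws open and shut, and the axes are right-handed (so a half turn about y gives the same grasp; the last joint's range is limited). The gripper opens to 87 mm and grips with 3 to 60 N. Pads are 19 mm wide; open, the fingers measure 117 mm over their backs; the gripper's body (75 mm by 190 mm) begins 51 mm behind the grasp point.
Start: joints at [-1.093, 0.321, -0.07, 1.45, 0.023, 1.371, -0.057], TCP at [0.291, 0.581, 0.223] pointing down, gripper open.
Joint ranges: [-2.86, 2.86], [-0.3, 2.09], [-1.38, 1.24], [0.06, 2.45], [-1.56, 4.7], [0.09, 2.05], [-2.69, 2.69]. Speed limits (rad/s): [2.57, 2.57, 3.14, 3.14, 3.14, 3.14, 3.14].

### API

Orientations are given as a rotation vector (axis times angle).
In Python, from bench import ctrl, get_image, workorder gives the robot as it stands.
- The arm moves only by the tool drive_tool, never from a script. Its argument "increments" is text: rows parted by semicolons, each of 5 numbers parted by spaces: the shift along the tool's x, y, z in mm, then the turn about the tool's y in degrees, then the closure in counts, from 0 (fully open) to 255 (shut). In form: tx ty tz yaw fingers; .... A call has 1 to 20 rows; each row shifts and turns the commanded pose from where the row before left it, along the tool's axes as they then stand; what a row does not reach is not made up. A row lasts 1/8 s, in which the tool goes at most 62.5 mm and 10.7 degrees, less where a joint would pass 70% of its speed; a pose out of reach is approached as far as the arm can. A call is refused whole if a number of a shift passes 62.5 or a number of a turn 10.7, either way. A call with a gripper value outside its range is refused whole. The fingers move at their own pace and stop on an object; "squeeze" is the grip in N (left out, the last holds). Time passes only in rows, so rows that do not move let the fingers close. It gives the time, the measured TCP pose, the force and the opening at its end, in the units of the state.
- ctrl.get_state(): the state, without advancing time (a new reading comes with each control period).
- get_image(name): name is "side" or "top"; returns a dict with "img" (400x640x3 uint8, red, green, blue), "mtx" (3x3 intrinsics, pixels), "camera_from_world" (4x4, takes a point from world to camera coordinates). Camera axes: x right, y up, looking along -z (the intrinsics and any distortion apply to the point x, -y, -z); pixel columns grow to the right and rows downward; lengths in m; the calibration is good to about 2 mm. A picture is of the moment at which its call begins. There is no depth.
- workorder.close_job(): hands the job in, once; it reports no verdict.
The state is a dict: "time": time; "joint_positions": joint angles; "qd": joint speeds; "joint_torque": joint torques, N m; "position": TCP position; "tool_rot": TCP orientation; "ft_force": force on the tool from outside, world axes, zero at the start; "torque": the same for the moment, N m; "grip_width": opening from 0.0 (shut) to 1.0 (fully open).
Only numpy, scipy, OpenCV 4.12 (cv2) and the standard library are available. Lean on these libraries where they do the work, as an engineer would, in place of code of your own. Each camera call takes 0.05 s, during which the arm holds its last target.

## Working session

There is one attempt and no reset: what is moved stays moved. The work goes in short steps, Python scripts to look and compute and a tool call to move; the robot and the scene stay as the last step left them, time stands still between calls to the robot, and variables do not carry over. Pictures are saved under pics/ and viewed, and the job is handed in when it is done.

Besides the shell and the picture viewer there is one more tool, called after "Emit:" in YAML: its name, and indented under it one key for each argument. drive_tool: Moves the arm, as the interface text tells. Its arguments: {"type":"object","properties":{"increments":{"type":"string"},"squeeze":{"type":"number"}},"required":["increments"]}

```bash
ls; mkdir -p pics; python3 - <<'E'
from bench import ctrl,get_image,workorder
import cv2
for n in("side","top"):
    d=get_image(n); cv2.imwrite(f"pics/{n}0.png",d["img"][:,:,::-1]); print(n,d["mtx"],d["camera_from_world"],[k for k in d])
s=ctrl.get_state();print(s);print(ctrl.tcp_to_grasp)
E
```

```text
pics
side [[391.55484992   0.         328.03642002]
 [  0.         391.55484992 201.51394905]
 [  0.           0.           1.        ]] [[-0.98476479 -0.1738734  -0.00252006  0.50657883]
 [ 0.0989981  -0.57249092  0.81391248 -0.13539109]
 [-0.14296044  0.80126287  0.58098204 -1.12737516]
 [ 0.          0.          0.          1.        ]] ['img', 'mtx', 'camera_from_world']
top [[425.39999595   0.         318.56129282]
 [  0.         425.39999595 200.5434425 ]
 [  0.           0.           1.        ]] [[ 3.20468004e-03 -9.99994861e-01 -9.11203145e-05 -2.32328604e-02]
 [ 9.92822168e-01  3.17079953e-03  1.19557891e-01 -4.98248437e-01]
 [-1.19556988e-01 -4.73611055e-04  9.92827227e-01 -1.35142753e+00]
 [ 0.00000000e+00  0.00000000e+00  0.00000000e+00  1.00000000e+00]] ['img', 'mtx', 'camera_from_world']
{'time': 0.1, 'joint_positions': array([-1.09290863,  0.32177309, -0.07008164,  1.45152263,  0.02259671,
        1.37080879, -0.05687649]), 'qd': array([-0.00080728, -0.00142986,  0.00153599, -0.00270871,  0.00061234,
       -0.00029614,  0.00144829]), 'joint_torque': array([ 3.16111773e-04, -4.92575490e+01, -4.05673133e-01, -3.13402247e+01,
       -6.41809311e-02,  3.93884350e-02,  6.14001897e-05]), 'position': array([0.29059678, 0.58088032, 0.22157038]), 'tool_rot': array([-1.39459647, -0.86015936,  0.86248332]), 'ft_force': array([ 0.08315719,  0.21887711, -0.25343767]), 'torque': array([-0.01803084,  0.04721897,  0.0193475 ]), 'grip_width': 0.9984955075047554}
-0.0187
```

View pics/side0.png

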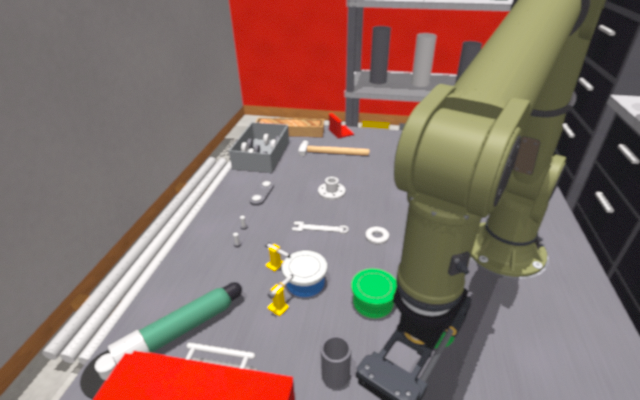

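View pics/top0.png

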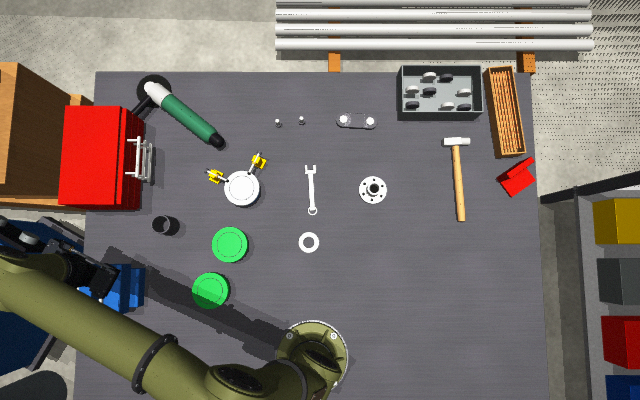

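Top view: the hub is the flanged ring with a neck at about (373,190). The flat ring at (309,242) has no flange or neck. The blue positioner with its white faceplate is at (241,188), with yellow stops at (215,176) and (259,160). The green discs at (230,244) and (211,290) are look-alikes. Next I'll enlarge crops to confirm this.

```bash
python3 - <<'E'
import cv2,numpy as np
t=cv2.imread("pics/top0.png");s=cv2.imread("pics/side0.png")
a=cv2.resize(t[150:220,195:295],None,fx=4,fy=4,interpolation=cv2.INTER_CUBIC)
b=cv2.resize(t[155:225,335:411],None,fx=4,fy=4,interpolation=cv2.INTER_CUBIC)
c=cv2.resize(s[235:325,255:355],None,fx=3,fy=3,interpolation=cv2.INTER_CUBIC)
d=cv2.resize(s[165:210,300:360],None,fx=5,fy=5,interpolation=cv2.INTER_CUBIC)
o=np.zeros((570,720,3),np.uint8);o[:280,:400]=a;o[:280,400:704]=b;o[290:560,:300]=c;o[290:515,310:610]=d
cv2.imwrite("pics/crop0.png",o)
E
```

```text
(no output)
```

View pics/crop0.png

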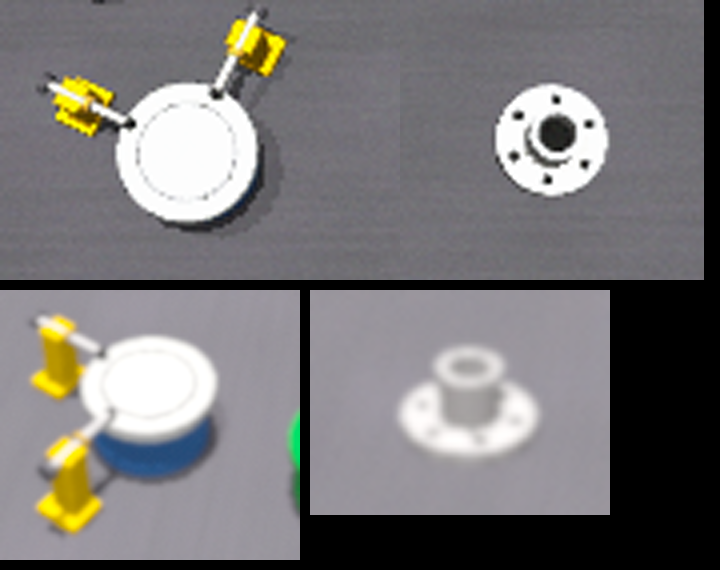

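The crops confirm the hub (white flange, upright neck), and the faceplate on its blue stem with two yellow stops whose black tips sit at its rim. Now I'll measure them.

```bash
cat > h.py <<'E'
import cv2,numpy as np
from bench import ctrl,get_image,workorder
def ray(d,u,v):
    T=d["camera_from_world"];K=d["mtx"];R=T[:3,:3]
    p=np.array([(u-K[0,2])/K[0,0],-(v-K[1,2])/K[1,1],-1.]); return -R.T@T[:3,3],R.T@p
def onz(d,u,v,z):
    c,r=ray(d,u,v); return c+r*(z-c[2])/r[2]
def pix(d,P):
    q=d["camera_from_world"]@np.r_[P,1];K=d["mtx"]
    return K[0,0]*q[0]/-q[2]+K[0,2], K[1,1]*-q[1]/-q[2]+K[1,2]
def rimfit(d,cnt,z):
    P=np.array([onz(d,u,v,z)[:2] for u,v in cnt.reshape(-1,2)])
    A=np.c_[2*P,np.ones(len(P))];s=np.linalg.lstsq(A,(P**2).sum(1),rcond=None)[0]
    return s[:2],np.sqrt(s[2]+s[0]**2+s[1]**2),P
E
python3 - <<'E'
from h import *
box={"top":{"plate":(205,155,272,215),"hub":(350,170,396,210)},"side":{"plate":(275,245,335,300),"hub":(312,170,352,200)}}
for n in("top","side"):
    d=get_image(n);im=d["img"];hsv=cv2.cvtColor(im,cv2.COLOR_RGB2HSV)
    w=((hsv[...,2]>185)&(hsv[...,1]<40)).astype(np.uint8)
    for k,(x0,y0,x1,y1) in box[n].items():
        m=np.zeros_like(w);m[y0:y1,x0:x1]=w[y0:y1,x0:x1]
        m=cv2.morphologyEx(m,cv2.MORPH_OPEN,np.ones((3,3),np.uint8)) if k=="plate" and n=="top" else m
        c=max(cv2.findContours(m,cv2.RETR_EXTERNAL,cv2.CHAIN_APPROX_NONE)[0],key=cv2.contourArea)
        z=.06 if k=="plate" else .012
        hull=cv2.convexHull(c)
        e=cv2.fitEllipse(c)
        print(n,k,e,onz(d,*e[0],z),'fit',rimfit(d,c,z)[:2])
    y=((hsv[...,0]>20)&(hsv[...,0]<35)&(hsv[...,1]>150)&(hsv[...,2]>120)).astype(np.uint8)
    N,l,st,ce=cv2.connectedComponentsWithStats(y)
    for i in range(1,N):
        if st[i,4]>40: print(n,'yellow',st[i],ce[i],onz(d,*ce[i],.04))
E
```

```text
top plate ((241.26710510253906, 187.8776092529297), (33.16085433959961, 33.965538024902344), 68.73963165283203) [0.53456886 0.22483543 0.06      ] fit (array([0.53481528, 0.22484347]), np.float64(0.05357150140327063))
top hub ((372.4515686035156, 189.49974060058594), (26.660293579101562, 27.15338134765625), 103.61540985107422) [ 0.53774703 -0.19933573  0.012     ] fit (array([ 0.53791694, -0.19933542]), np.float64(0.044588288634698325))
top yellow [251 155  16  14  86] [258.75581395 160.8372093 ] [0.62685115 0.17373027 0.04      ]
top yellow [208 169  15  15  98] [214.2755102  175.32653061] [0.57847724 0.31717407 0.04      ]
top yellow [ 614  199   26   45 1067] [627.5126523  220.24367385] [ 0.43666863 -1.01205679  0.04      ]
side plate ((303.59417724609375, 266.9101257324219), (32.75887680053711, 46.90704345703125), 76.00568389892578) [0.53629188 0.22908874 0.06      ] fit (array([0.53686025, 0.22669919]), np.float64(0.058086877527790036))
side hub ((331.2390441894531, 187.72323608398438), (20.863643646240234, 25.519315719604492), 87.76025390625) [ 0.54013021 -0.21006652  0.012     ] fit (array([ 0.54109687, -0.21428871]), np.float64(0.05565893755020597))
side yellow [362 120  28   9 168] [375.33928571 124.01190476] [ 0.42645413 -0.70363431  0.04      ]
side yellow [266 248  17  23 235] [273.79148936 259.92340426] [0.62491473 0.19806572 0.04      ]
side yellow [268 287  20  29 321] [278.28971963 302.94392523] [0.57360135 0.33486551 0.04      ]
```

```bash
python3 - <<'E'
from h import *
from scipy.spatial.transform import Rotation as Ro
s=ctrl.get_state();print(Ro.from_rotvec(s["tool_rot"]).as_matrix().round(3))
d=get_image("top");P=np.array([.5348,.2248])
for n,a,b in(("R",(260.5,153.5),(249.25,173.5)),("L",(207,172),(227.75,181))):
    A=onz(d,*a,.066)[:2];B=onz(d,*b,.066)[:2]
    v=A-B;w=B-P;print(n,B,np.degrees(np.arctan2(v[1],v[0])),np.degrees(np.arctan2(w[1],w[0])),np.hypot(*w))
# hub neck top centre, check with side: rim of neck top
im=d["img"]; g=im[170:210,350:396].max(2).astype(np.uint8)
# dark bore
m=(g<70).astype(np.uint8);N,l,st,ce=cv2.connectedComponentsWithStats(m)
for i in range(1,N):
    if st[i,4]>20: print('bore',st[i],onz(d,ce[i][0]+350,ce[i][1]+170,.05))
ds=get_image("side")
print(pix(ds,[.538,-.1993,.05]),pix(ds,[.538,-.1993,.012]),pix(ds,[.5348,.2248,.06]))
for k,p in dict(wrench=(311,190),ring=(309,242),tube=(165,225)).items(): print(k,onz(d,*p,0)[:2])
E
```

```text
[[ 0.447 -0.    -0.894]
 [ 0.894 -0.001  0.447]
 [-0.001 -1.    -0.   ]]
R [0.58005039 0.19945008] -27.950830534182504 -29.258179502302177 0.05186729489837412
L [0.55563212 0.26725584] 66.70181381007458 63.86385454943093 0.047291388305005094
bore [20 15  8  8 52] [ 0.53615518 -0.19821569  0.05      ]
(np.float64(331.3515624657123), np.float64(180.2008300445165)) (np.float64(331.32525949889384), np.float64(189.47182245808548)) (np.float64(304.55086201061414), np.float64(265.78323659576404))
wrench [0.53717928 0.00365124]
ring [0.36488545 0.00929183]
tube [0.41913323 0.48412404]
```

Emit:
drive_tool:
  increments: "0 0 0 9.1 0; 0 0 0 9.1 0; 0 0 0 9.1 0; 0 0 0 9.1 0; 0 0 0 9 0; 20 0 -20 0 0; 30 0 -40 0 0; 30 0 -40 0 0; 0 0 -45 0 0; 0 0 -45 0 0; 0 0 -45 0 0; 0 0 -45 0 0; 0 0 -45 0 0; 0 0 0 0 0"

```text
time: 2.05
position: [0.4696, 0.2925, 0.2231]
tool_rot: [-1.558, -0.242, 0.24]
ft_force: [0.9, 0.3, 0.5]
grip_width: 0.999
```

```bash
cat >> h.py <<'E'
from scipy.spatial.transform import Rotation as Ro
def to(P):
    s=ctrl.get_state();R=Ro.from_rotvec(s["tool_rot"]).as_matrix()
    print("t",round(s["time"],2),"pos",s["position"].round(4),"az",np.degrees(np.arctan2(R[1,0],R[0,0])).round(2),"tilt",R[:,1].round(4),"q",s["joint_positions"].round(2),"grip",round(s["grip_width"],3))
    print("tool delta mm",(R.T@(np.array(P)-s["position"])*1000).round(2),"F tool",(R.T@s["ft_force"]).round(2))
E
python3 -c "
from h import *
to([.5375,-.199,.12])"
```

```text
t 2.05 pos [0.4696 0.2925 0.2231] az 17.6 tilt [ 1.3e-03 -9.0e-04 -1.0e+00] q [-0.81  0.11  0.22  1.7  -0.02  1.33 -0.28] grip 0.999
tool delta mm [ -83.94  103.6  -488.85] F tool [ 0.9  -0.53  0.01]
```

Emit:
drive_tool:
  increments: "0 0 -45 0 0; 0 0 -45 0 0; 0 0 -45 0 0; -10 0 -45 0 0; -10 0 -45 0 0; -10 0 -45 0 0; -10 0 -45 0 0; -10 0 -45 0 0; -10 20 -45 0 0; -10 30 -45 0 0; -14 30 -39 0 0; 0 0 0 0 0; 0 0 0 0 0"

```text
time: 3.68
position: [0.5396, -0.1925, 0.1426]
tool_rot: [-1.556, -0.248, 0.248]
ft_force: [-0.1, -0.2, -0.2]
grip_width: 0.998
```

```bash
python3 -c "
from h import *
to([.5375,-.199,.017])
for n in ('side','top'): cv2.imwrite('pics/'+n+'1.png',get_image(n)['img'][:,:,::-1])
a=cv2.imread('pics/side1.png')[120:220,270:400]
b=cv2.imread('pics/top1.png')[140:240,310:440]
cv2.imwrite('pics/c1.png',np.vstack([cv2.resize(a,None,fx=3,fy=3),cv2.resize(b,None,fx=3,fy=3)]))
"
```

```text
t 3.67 pos [ 0.5396 -0.1925  0.1426] az 18.1 tilt [ 2.e-04  9.e-04 -1.e+00] q [-0.25  0.24  0.62  1.77 -0.15  1.18  0.74] grip 0.998
tool delta mm [ -4.12 125.63  -5.65] F tool [-0.21  0.24 -0.17]
```

View pics/c1.png

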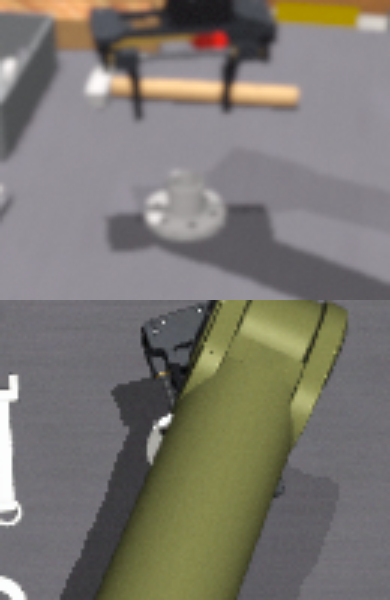

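The side crop shows both fingertips at crop columns 138 and 227, straddling the hub's neck at column 184. Next I correct by −4/−5.7 mm and descend.

Emit:
drive_tool:
  increments: "-4 10 -5.7 0 0; 0 25 0 0 0; 0 25 0 0 0; 0 20 0 0 0; 0 15 0 0 0; 0 10 0 0 0; 0 0 0 0 0; 0 0 0 0 0; 0 0 0 0 0"

```text
time: 4.9
position: [0.5375, -0.2007, 0.0383]
tool_rot: [-1.557, -0.248, 0.246]
ft_force: [-0.5, -0.0, 0.4]
grip_width: 1.0
```

```bash
python3 -c "
from h import *
to([.5375,-.199,.017])
d=get_image('side');cv2.imwrite('pics/side2.png',d['img'][:,:,::-1])
a=cv2.imread('pics/side2.png')[130:220,270:400]
cv2.imwrite('pics/c2.png',cv2.resize(a,None,fx=5,fy=5,interpolation=cv2.INTER_CUBIC))
"
```

```text
t 4.9 pos [ 0.5375 -0.2007  0.0383] az 18.03 tilt [ 1.4e-03 -1.0e-04 -1.0e+00] q [-0.19  0.36  0.6   1.86 -0.24  0.99  0.82] grip 1.0
tool delta mm [ 0.53 21.3   1.66] F tool [-0.52 -0.44  0.14]
```

View pics/c2.png

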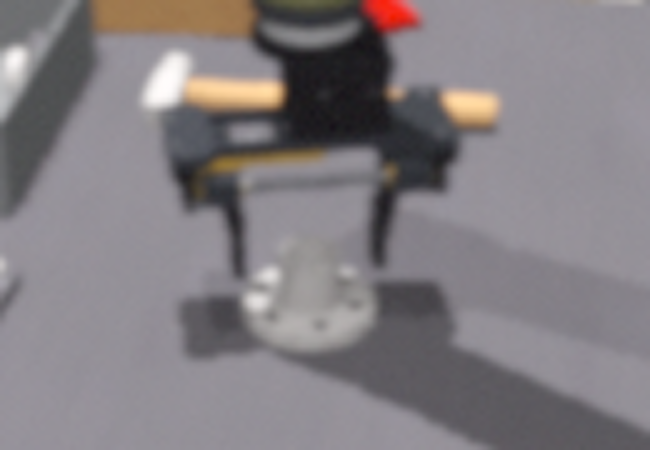

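The side crop shows the fingers straddling the neck at crop columns 238 and 380, with the neck at about 310 and the tips just above the flange. Next I go down to grip height and close.

Emit:
drive_tool:
  increments: "0.5 6 1.7 0 0; 0 6 0 0 0; 0 6 0 0 0; 0 3.3 0 0 0; 0 0 0 0 0; 0 0 0 0 60; 0 0 0 0 100; 0 0 0 0 110; 0 0 0 0 120; 0 0 0 0 255; 0 0 0 0 255; 0 0 0 0 255; 0 0 0 0 255"
  squeeze: 40

```text
time: 6.58
position: [0.5367, -0.1988, 0.0163]
tool_rot: [-1.557, -0.247, 0.247]
ft_force: [-1.1, 0.3, 1.5]
grip_width: 0.494
```

```bash
python3 -c "
from h import *
to([.5375,-.199,.017])
"
```

```text
t 6.58 pos [ 0.5367 -0.1988  0.0163] az 18.03 tilt [-1.e-04  1.e-04 -1.e+00] q [-0.19  0.39  0.58  1.88 -0.26  0.95  0.83] grip 0.494
tool delta mm [ 0.66 -0.71 -0.41] F tool [-0.96 -1.5   0.58]
```

Emit:
drive_tool:
  increments: "0 -3 0 0 255; 0 -6 0 0 255; 0 -15 0 0 255; 0 -30 0 0 255; 0 -40 0 0 255; 0 -30 0 0 255; 0 0 0 0 255; 0 0 0 0 255; 0 0 0 0 255"

```text
time: 7.7
position: [0.5356, -0.1983, 0.1384]
tool_rot: [-1.555, -0.244, 0.249]
ft_force: [-0.2, 0.1, -6.1]
grip_width: 0.493
```

```bash
python3 -c "
from h import *
to([.5281,.2226,.14])
d=get_image('side');cv2.imwrite('pics/side3.png',d['img'][100:220,250:420,::-1].repeat(4,0).repeat(4,1))
"
```

```text
t 7.7 pos [ 0.5356 -0.1983  0.1384] az 18.03 tilt [-3.3e-03  7.0e-04 -1.0e+00] q [-0.24  0.24  0.63  1.78 -0.15  1.18  0.75] grip 0.493
tool delta mm [123.17  -1.27 402.57] F tool [-0.19  6.11  0.16]
```

View pics/side3.png

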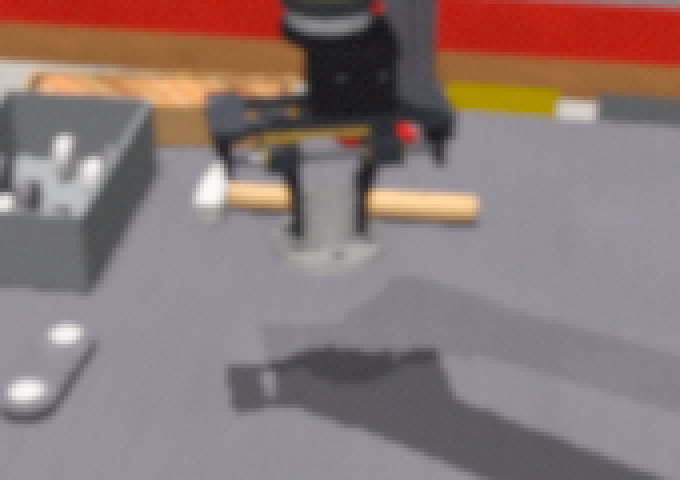

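The hub hangs level in the fingers at about crop (330,220). Weight reads about 6.1 N, grip 43 mm. Next I carry it to above the faceplate, 7 mm back from centre.

Emit:
drive_tool:
  increments: "5 0 15 0 255; 10 0 30 0 255; 12 0 40 0 255; 12 0 40 0 255; 12 0 40 0 255; 12 0 40 0 255; 12 0 40 0 255; 12 0 40 0 255; 12 0 40 0 255; 12 0 35 0 255; 10 0 25 0 255; 2 0 17 0 255; 0 0 0 0 255; 0 0 0 0 255; 0 0 0 0 255"

```text
time: 9.62
position: [0.5297, 0.2198, 0.1404]
tool_rot: [-1.557, -0.245, 0.245]
ft_force: [-0.6, -0.1, -6.8]
grip_width: 0.496
```

```bash
python3 -c "
from h import *
to([.5281,.2226,.0763])
d=get_image('side');cv2.imwrite('pics/side4.png',d['img'][190:340,220:390,::-1].repeat(4,0).repeat(4,1))
d=get_image('top');cv2.imwrite('pics/top4.png',d['img'][130:250,170:330,::-1].repeat(4,0).repeat(4,1))
"
```

```text
t 9.62 pos [0.5297 0.2198 0.1404] az 17.88 tilt [ 2.e-04 -4.e-04 -1.e+00] q [-0.75  0.22  0.35  1.76 -0.08  1.17 -0.06] grip 0.496
tool delta mm [-0.69 64.07  3.24] F tool [-0.58  6.79  0.09]
```

View pics/side4.png

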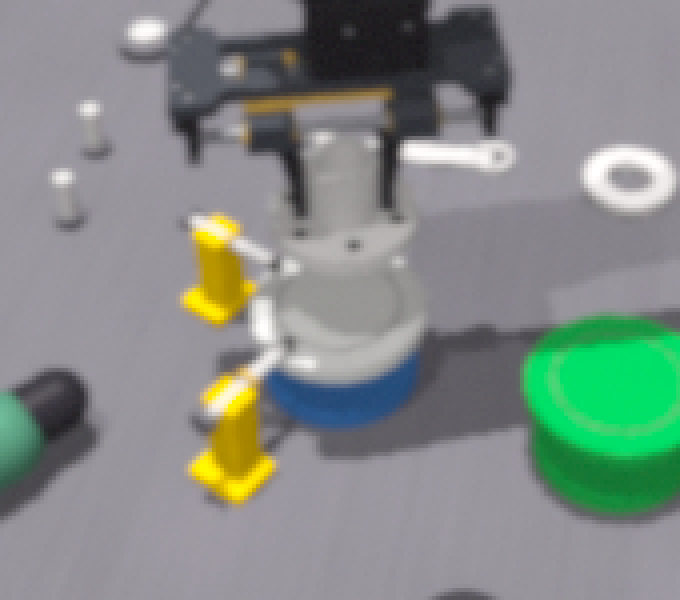

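View pics/top4.png

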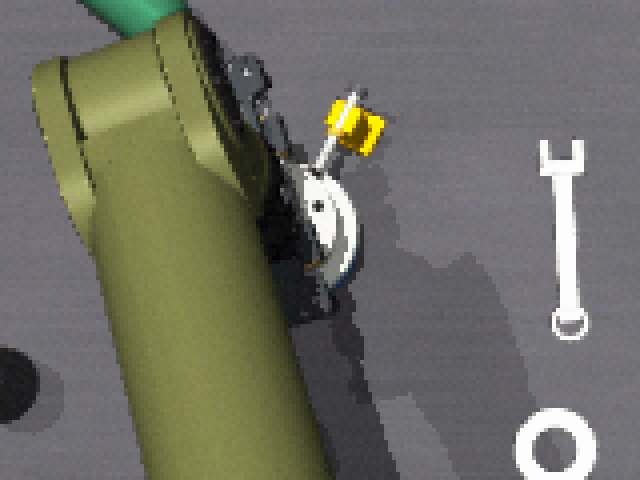

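Side crop: the hub hangs over the faceplate (plate centre near (345,300), hub axis near (345,200)), with the two screws to its left. Now I go down to just above the plate.

Emit:
drive_tool:
  increments: "-0.7 8 3.2 0 255; 0 14 0 0 255; 0 14 0 0 255; 0 10 0 0 255; 0 6 0 0 255; 0 3 0 0 255; 0 0 0 0 255; 0 0 0 0 255; 0 0 0 0 255"

```text
time: 10.85
position: [0.528, 0.2245, 0.0857]
tool_rot: [-1.556, -0.248, 0.246]
ft_force: [-0.4, 0.6, -6.7]
grip_width: 0.495
```

```bash
python3 -c "
from h import *
to([.5281,.2226,.0763])
d=get_image('side');cv2.imwrite('pics/side5.png',cv2.resize(d['img'][225:325,240:350,::-1],None,fx=6,fy=6,interpolation=cv2.INTER_CUBIC))
"
```

```text
t 10.85 pos [0.528  0.2245 0.0857] az 18.03 tilt [ 7.e-04  5.e-04 -1.e+00] q [-0.74  0.27  0.34  1.82 -0.1   1.07 -0.05] grip 0.495
tool delta mm [-0.5   9.41 -1.81] F tool [-0.17  6.68  0.71]
```

View pics/side5.png

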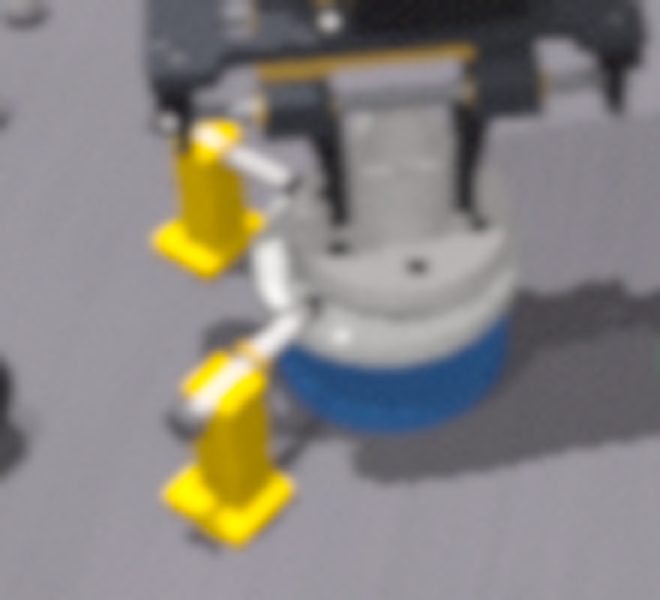

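Emit:
drive_tool:
  increments: "-0.3 3 -1.8 0 255; 0 2 0 0 255; 0 1 0 0 255; 0 0 0 0 255; 0 0 0 0 255"

```text
time: 11.52
position: [0.528, 0.2226, 0.0793]
tool_rot: [-1.557, -0.247, 0.247]
ft_force: [-0.5, 0.0, -5.8]
grip_width: 0.492
```

```bash
python3 -c "
from h import *
to([.5281,.2226,.0763])
"
```

```text
t 11.53 pos [0.528  0.2226 0.0793] az 18.03 tilt [ 1.e-04  1.e-04 -1.e+00] q [-0.74  0.28  0.34  1.82 -0.11  1.06 -0.04] grip 0.492
tool delta mm [ 0.06  3.03 -0.05] F tool [-0.45  5.8   0.15]
```

Emit:
drive_tool:
  increments: "0 0.8 0 0 255; 0 0.7 0 0 255; 0 0.5 0 0 255; 0 0 0 0 255; 0 0 0 0 255"

```text
time: 12.15
position: [0.5281, 0.2225, 0.0773]
tool_rot: [-1.557, -0.247, 0.247]
ft_force: [-0.3, -0.1, -6.6]
grip_width: 0.498
```

Emit:
drive_tool:
  increments: "0 0.4 0 0 255; 0 0 0 0 255; 0 0 0 0 255"

```text
time: 12.52
position: [0.528, 0.2225, 0.0769]
tool_rot: [-1.557, -0.247, 0.247]
ft_force: [0.2, 0.2, -5.9]
grip_width: 0.495
```

Emit:
drive_tool:
  increments: "0 0.4 0 0 255; 0 0 0 0 255; 0 0 0 0 255"

```text
time: 12.9
position: [0.528, 0.2226, 0.0765]
tool_rot: [-1.557, -0.247, 0.247]
ft_force: [-0.6, 0.4, -7.1]
grip_width: 0.495
```

Emit:
drive_tool:
  increments: "0 0.3 0 0 255; 0 0 0 0 255; 0 0 0 0 255"

```text
time: 13.28
position: [0.528, 0.2226, 0.0763]
tool_rot: [-1.557, -0.247, 0.247]
ft_force: [0.3, -1.2, -5.1]
grip_width: 0.496
```

Emit:
drive_tool:
  increments: "0 0.3 0 0 255; 0 0 0 0 255; 0 0 0 0 255"

```text
time: 13.65
position: [0.5281, 0.2225, 0.0763]
tool_rot: [-1.556, -0.247, 0.247]
ft_force: [-1.9, -1.6, 0.2]
grip_width: 0.498
```

Emit:
drive_tool:
  increments: "0 0.3 0 0 255; 0 0 0 0 255; 0 0 0 0 255"

```text
time: 14.02
position: [0.5281, 0.2226, 0.0763]
tool_rot: [-1.556, -0.247, 0.247]
ft_force: [-3.2, -1.7, 5.1]
grip_width: 0.497
```

The hub touched down at TCP z = 0.0763 m, and stiffness is about 16 N/mm. I ease off to roughly the hub's own weight and then slide in +x by feel.

Emit:
drive_tool:
  increments: "0 -0.3 0 0 255; 0 0 0 0 255; 0 0 0 0 255"

```text
time: 14.4
position: [0.5281, 0.2226, 0.0763]
tool_rot: [-1.556, -0.247, 0.247]
ft_force: [-4.9, -1.9, 6.2]
grip_width: 0.5
```

Emit:
drive_tool:
  increments: "0.5 0 0 0 255; 0.5 0 0 0 255; 0 0 0 0 255; 0 0 0 0 255"

```text
time: 14.9
position: [0.5281, 0.2226, 0.0762]
tool_rot: [-1.557, -0.245, 0.248]
ft_force: [-7.3, -2.7, 8.4]
grip_width: 0.491
```

Emit:
drive_tool:
  increments: "0.4 0 0 0 255; 0.4 0 0 0 255; 0 0 0 0 255"

```text
time: 15.28
position: [0.5289, 0.2229, 0.0762]
tool_rot: [-1.557, -0.245, 0.248]
ft_force: [-7.1, -2.7, 8.6]
grip_width: 0.496
```

```bash
python3 -c "
from h import *
to([.5281,.2226,.0763])
"
```

```text
t 15.28 pos [0.5289 0.2229 0.0762] az 18.03 tilt [-1.9e-03 -3.0e-04 -1.0e+00] q [-0.74  0.29  0.34  1.82 -0.11  1.05 -0.04] grip 0.496
tool delta mm [-0.8  -0.07 -0.03] F tool [-7.61 -8.59 -0.33]
```

Emit:
drive_tool:
  increments: "0 -0.4 0 0 255; 0 0 0 0 255; 0 0 0 0 255; 0 0 0 0 255"

```text
time: 15.78
position: [0.5289, 0.2229, 0.0763]
tool_rot: [-1.557, -0.246, 0.248]
ft_force: [-6.9, -2.5, 6.7]
grip_width: 0.493
```

Emit:
drive_tool:
  increments: "0 -0.2 0 0 255; 0 0 0 0 255; 0 0 0 0 255; 0 0 0 0 255"

```text
time: 16.27
position: [0.5288, 0.2229, 0.0762]
tool_rot: [-1.557, -0.246, 0.248]
ft_force: [-5.7, -1.3, 4.6]
grip_width: 0.496
```

Emit:
drive_tool:
  increments: "0 -0.4 0 0 255; 0 0 0 0 255; 0 0 0 0 255; 0 0 0 0 255"

```text
time: 16.77
position: [0.5297, 0.2231, 0.0763]
tool_rot: [-1.557, -0.247, 0.247]
ft_force: [-0.4, -0.3, -5.3]
grip_width: 0.494
```

```bash
python3 -c "
from h import *
to([.5281,.2226,.0763])
"
```

```text
t 16.77 pos [0.5297 0.2231 0.0763] az 18.03 tilt [ 2.e-04 -1.e-04 -1.e+00] q [-0.74  0.29  0.34  1.82 -0.11  1.05 -0.04] grip 0.494
tool delta mm [-1.73  0.01 -0.01] F tool [-0.45  5.33 -0.2 ]
```

Now about 1.3 N rests on the plate and it slides freely. Continuing in.

Emit:
drive_tool:
  increments: "0.4 0 0 0 255; 0.4 0 0 0 255; 0 0 0 0 255; 0 0 0 0 255"

```text
time: 17.27
position: [0.5305, 0.2233, 0.0768]
tool_rot: [-1.557, -0.247, 0.247]
ft_force: [-0.4, -0.1, -6.3]
grip_width: 0.491
```

Emit:
drive_tool:
  increments: "0.4 0 0 0 255; 0.4 0 0 0 255; 0 0 0 0 255; 0 0 0 0 255"

```text
time: 17.77
position: [0.5312, 0.2236, 0.0769]
tool_rot: [-1.557, -0.247, 0.247]
ft_force: [-0.1, -0.5, -6.7]
grip_width: 0.494
```

Emit:
drive_tool:
  increments: "0.4 0 0 0 255; 0.4 0 0 0 255; 0 0 0 0 255; 0 0 0 0 255"

```text
time: 18.27
position: [0.532, 0.2238, 0.0769]
tool_rot: [-1.557, -0.247, 0.247]
ft_force: [0.2, -0.5, -6.2]
grip_width: 0.496
```

It has lifted about 0.6 mm, so I settle it back into contact.

Emit:
drive_tool:
  increments: "0 0.6 0 0 255; 0 0 0 0 255; 0 0 0 0 255; 0 0 0 0 255"

```text
time: 18.77
position: [0.532, 0.2239, 0.0763]
tool_rot: [-1.557, -0.247, 0.247]
ft_force: [-0.5, 0.4, -5.8]
grip_width: 0.5
```

Emit:
drive_tool:
  increments: "0 0.1 0 0 255; 0 0 0 0 255; 0 0 0 0 255; 0 0 0 0 255"

```text
time: 19.27
position: [0.532, 0.2238, 0.0763]
tool_rot: [-1.557, -0.247, 0.247]
ft_force: [-0.5, -0.5, -3.9]
grip_width: 0.496
```

Emit:
drive_tool:
  increments: "0.4 0 0 0 255; 0.4 0 0 0 255; 0 0 0 0 255; 0 0 0 0 255"

```text
time: 19.77
position: [0.5326, 0.2241, 0.0763]
tool_rot: [-1.557, -0.247, 0.247]
ft_force: [-2.1, -1.8, -0.8]
grip_width: 0.496
```

Emit:
drive_tool:
  increments: "0.4 0 0 0 255; 0.4 0 0 0 255; 0 0 0 0 255; 0 0 0 0 255"

```text
time: 20.27
position: [0.5335, 0.2244, 0.0763]
tool_rot: [-1.557, -0.247, 0.247]
ft_force: [-2.7, -1.2, 0.3]
grip_width: 0.5
```

Emit:
drive_tool:
  increments: "0.4 0 0 0 255; 0.4 0 0 0 255; 0 0 0 0 255; 0 0 0 0 255"

```text
time: 20.78
position: [0.5342, 0.2246, 0.0763]
tool_rot: [-1.557, -0.247, 0.247]
ft_force: [-3.4, -1.3, 0.9]
grip_width: 0.498
```

Emit:
drive_tool:
  increments: "0.4 -0.1 0 0 255; 0.3 0 0 0 255; 0 0 0 0 255; 0 0 0 0 255"

```text
time: 21.28
position: [0.5345, 0.2246, 0.0763]
tool_rot: [-1.557, -0.246, 0.248]
ft_force: [-4.8, -1.6, 2.8]
grip_width: 0.498
```

Emit:
drive_tool:
  increments: "0.3 0 0 0 255; 0.3 0 0 0 255; 0 0 0 0 255; 0 0 0 0 255"

```text
time: 21.78
position: [0.5346, 0.2247, 0.0763]
tool_rot: [-1.557, -0.246, 0.249]
ft_force: [-7.1, -2.2, 3.8]
grip_width: 0.495
```

```bash
python3 -c "
from h import *
to([.5348,.2248,.0763])
"
```

```text
t 21.77 pos [0.5346 0.2247 0.0763] az 18.04 tilt [-1.9e-03 -6.0e-04 -1.0e+00] q [-0.74  0.3   0.34  1.81 -0.11  1.06 -0.04] grip 0.495
tool delta mm [ 0.21 -0.01  0.06] F tool [-7.46 -3.75  0.1 ]
```

Progress has stalled with 7.5 N in −x and about 0 sideways: either contact or stiction. I take the vertical press off to tell which.

Emit:
drive_tool:
  increments: "0 -0.2 0 0 255; 0 0 0 0 255; 0 0 0 0 255; 0 0 0 0 255"

```text
time: 22.28
position: [0.5346, 0.2247, 0.0763]
tool_rot: [-1.557, -0.246, 0.249]
ft_force: [-6.0, -2.4, 2.4]
grip_width: 0.497
```

Emit:
drive_tool:
  increments: "0 -0.2 0 0 255; 0 0 0 0 255; 0 0 0 0 255; 0 0 0 0 255"

```text
time: 22.78
position: [0.5346, 0.2247, 0.0763]
tool_rot: [-1.557, -0.246, 0.249]
ft_force: [-6.2, -2.4, 0.7]
grip_width: 0.492
```

```bash
python3 -c "
from h import *
to([.5348,.2248,.0763])
"
```

```text
t 22.77 pos [0.5346 0.2247 0.0763] az 18.04 tilt [-1.8e-03 -7.0e-04 -1.0e+00] q [-0.74  0.3   0.34  1.81 -0.11  1.06 -0.04] grip 0.492
tool delta mm [0.18 0.   0.07] F tool [-6.61 -0.67 -0.4 ]
```

Emit:
drive_tool:
  increments: "0 -0.2 0 0 255; 0 0 0 0 255; 0 0 0 0 255; 0 0 0 0 255"

```text
time: 23.28
position: [0.5347, 0.2247, 0.0763]
tool_rot: [-1.557, -0.246, 0.249]
ft_force: [-5.5, -1.6, 0.7]
grip_width: 0.498
```

Emit:
drive_tool:
  increments: "0 -0.2 0 0 255; 0 0 0 0 255; 0 0 0 0 255; 0 0 0 0 255"

```text
time: 23.78
position: [0.5347, 0.2247, 0.0764]
tool_rot: [-1.557, -0.246, 0.248]
ft_force: [-4.7, -2.1, -1.6]
grip_width: 0.496
```

```bash
python3 -c "
from h import *
to([.5348,.2248,.0763])
"
```

```text
t 23.77 pos [0.5347 0.2247 0.0764] az 18.04 tilt [-1.6e-03 -8.0e-04 -1.0e+00] q [-0.74  0.3   0.34  1.81 -0.11  1.06 -0.04] grip 0.496
tool delta mm [0.12 0.06 0.11] F tool [-5.16  1.59 -0.51]
```

Emit:
drive_tool:
  increments: "0 -0.3 0 0 255; 0 0 0 0 255; 0 0 0 0 255; 0 0 0 0 255; 0 0 0 0 255"

```text
time: 24.4
position: [0.5353, 0.2245, 0.077]
tool_rot: [-1.557, -0.246, 0.247]
ft_force: [-3.1, -2.6, -8.4]
grip_width: 0.497
```

```bash
python3 -c "
from h import *
to([.5348,.2248,.0763])
"
```

```text
t 24.4 pos [0.5353 0.2245 0.077 ] az 18.01 tilt [-5.e-04 -7.e-04 -1.e+00] q [-0.74  0.3   0.34  1.81 -0.11  1.06 -0.04] grip 0.497
tool delta mm [-0.42  0.67  0.42] F tool [-3.76  8.36 -1.5 ]
```

Off the plate, the lateral force is (x −3.8, z −1.5). That resolves to about 3.7 N on the left screw and at most 1.6 N on the right. I set it back down lightly, then feel towards the right screw.

Emit:
drive_tool:
  increments: "0 0.6 0 0 255; 0 0.2 0 0 255; 0 0 0 0 255; 0 0 0 0 255; 0 0 0 0 255"

```text
time: 25.02
position: [0.5354, 0.2246, 0.0767]
tool_rot: [-1.557, -0.247, 0.247]
ft_force: [-4.1, -3.0, -5.2]
grip_width: 0.492
```

```bash
cat >> h.py <<'E'
def lat():
    to([.5348,.2248,.0763]);s=ctrl.get_state();R=Ro.from_rotvec(s["tool_rot"]).as_matrix();f=R.T@s["ft_force"]
    print("L",((-f[0]-f[2])*.7071).round(2),"R",((-f[0]+f[2])*.7071).round(2),"press",round(6.6-f[1],1), "M tool",(R.T@s["torque"]).round(2))
E
python3 -c "
from h import *
lat()"
```

```text
t 25.02 pos [0.5354 0.2246 0.0767] az 18.01 tilt [-3.e-04 -4.e-04 -1.e+00] q [-0.74  0.3   0.34  1.81 -0.11  1.06 -0.04] grip 0.492
tool delta mm [-0.51  0.41  0.41] F tool [-4.84  5.22 -1.59]
L 4.55 R 2.29 press 1.4 M tool [-0.56  0.01  1.14]
```

Emit:
drive_tool:
  increments: "0 0.3 0 0 255; 0 0.1 0 0 255; 0 0 0 0 255; 0 0 0 0 255"

```text
time: 25.52
position: [0.5355, 0.2245, 0.0765]
tool_rot: [-1.557, -0.247, 0.247]
ft_force: [-3.9, -3.9, -3.9]
grip_width: 0.5
```

```bash
python3 -c "
from h import *
lat()"
```

```text
t 25.52 pos [0.5355 0.2245 0.0765] az 18.01 tilt [-2.e-04 -3.e-04 -1.e+00] q [-0.74  0.3   0.34  1.81 -0.11  1.06 -0.04] grip 0.5
tool delta mm [-0.55  0.23  0.45] F tool [-4.93  3.85 -2.49]
L 5.24 R 1.72 press 2.7 M tool [-0.63 -0.    1.22]
```

Emit:
drive_tool:
  increments: "0.2 0 -0.2 0 255; 0 0 0 0 255; 0 0 0 0 255"

```text
time: 25.9
position: [0.5355, 0.2245, 0.0765]
tool_rot: [-1.557, -0.246, 0.247]
ft_force: [-4.3, -4.2, -3.3]
grip_width: 0.498
```

```bash
python3 -c "
from h import *
lat()"
```

```text
t 25.9 pos [0.5355 0.2245 0.0765] az 18.02 tilt [-6.e-04 -2.e-04 -1.e+00] q [-0.74  0.3   0.34  1.81 -0.11  1.06 -0.04] grip 0.498
tool delta mm [-0.58  0.23  0.47] F tool [-5.41  3.28 -2.64]
L 5.69 R 1.96 press 3.3 M tool [-0.56 -0.06  1.3 ]
```

Emit:
drive_tool:
  increments: "0 0 -0.4 0 255; 0 0 0 0 255; 0 0 0 0 255; 0 0 0 0 255"

```text
time: 26.4
position: [0.5355, 0.2244, 0.0765]
tool_rot: [-1.556, -0.246, 0.248]
ft_force: [-5.0, -2.9, -2.6]
grip_width: 0.496
```

```bash
python3 -c "
from h import *
lat()"
```

```text
t 26.4 pos [0.5355 0.2244 0.0765] az 18.03 tilt [-7.e-04  1.e-04 -1.e+00] q [-0.74  0.3   0.34  1.81 -0.11  1.06 -0.04] grip 0.496
tool delta mm [-0.56  0.2   0.56] F tool [-5.67  2.58 -1.17]
L 4.84 R 3.18 press 4.0 M tool [-0.37 -0.05  1.32]
```

Emit:
drive_tool:
  increments: "0.2 0 -0.4 0 255; 0 0 0 0 255; 0 0 0 0 255; 0 0 0 0 255"

```text
time: 26.9
position: [0.5355, 0.2244, 0.0765]
tool_rot: [-1.556, -0.246, 0.248]
ft_force: [-4.9, -3.2, -3.2]
grip_width: 0.496
```

```bash
python3 -c "
from h import *
lat()"
```

```text
t 26.9 pos [0.5355 0.2244 0.0765] az 18.05 tilt [-1.2e-03  4.0e-04 -1.0e+00] q [-0.73  0.3   0.34  1.81 -0.11  1.06 -0.04] grip 0.496
tool delta mm [-0.58  0.18  0.56] F tool [-5.69  3.24 -1.53]
L 5.1 R 2.94 press 3.4 M tool [-0.28  0.02  1.39]
```

Emit:
drive_tool:
  increments: "0.3 0 -0.4 0 255; 0 0 0 0 255; 0 0 0 0 255; 0 0 0 0 255; 0 0 0 0 255"

```text
time: 27.52
position: [0.5356, 0.2244, 0.0764]
tool_rot: [-1.556, -0.246, 0.249]
ft_force: [-5.9, -2.1, -3.5]
grip_width: 0.495
```

```bash
python3 -c "
from h import *
lat()"
```

```text
t 27.52 pos [0.5356 0.2244 0.0764] az 18.06 tilt [-1.8e-03  5.0e-04 -1.0e+00] q [-0.73  0.3   0.34  1.81 -0.11  1.06 -0.04] grip 0.495
tool delta mm [-0.67  0.14  0.62] F tool [-6.26  3.47 -0.16]
L 4.54 R 4.31 press 3.1 M tool [-0.14 -0.07  1.52]
```

Emit:
drive_tool:
  increments: "0.3 0 -0.4 0 255; 0 0 0 0 255; 0 0 0 0 255; 0 0 0 0 255; 0 0 0 0 255"

```text
time: 28.15
position: [0.5357, 0.2244, 0.0765]
tool_rot: [-1.555, -0.246, 0.249]
ft_force: [-7.2, -2.7, -2.8]
grip_width: 0.499
```

```bash
python3 -c "
from h import *
lat()"
```

```text
t 28.15 pos [0.5357 0.2244 0.0765] az 18.07 tilt [-2.4e-03  8.0e-04 -1.0e+00] q [-0.73  0.3   0.34  1.81 -0.12  1.06 -0.03] grip 0.499
tool delta mm [-0.69  0.17  0.64] F tool [-7.71  2.77 -0.32]
L 5.67 R 5.22 press 3.8 M tool [-0.06 -0.03  1.65]
```

Both screws are reading: L 5.7 N and R 5.2 N, with no further motion. The plate carries only about 4 N, so friction cannot account for that. One more small push along x to be definite.

Emit:
drive_tool:
  increments: "0.4 0 -0.3 0 255; 0.2 0 0 0 255; 0 0 0 0 255; 0 0 0 0 255; 0 0 0 0 255"

```text
time: 28.78
position: [0.5357, 0.2244, 0.0765]
tool_rot: [-1.555, -0.245, 0.25]
ft_force: [-8.3, -1.8, -0.9]
grip_width: 0.496
```

```bash
python3 -c "
from h import *
lat()"
```

```text
t 28.77 pos [0.5357 0.2244 0.0765] az 18.08 tilt [-3.7e-03  7.0e-04 -1.0e+00] q [-0.73  0.3   0.34  1.8  -0.12  1.06 -0.03] grip 0.496
tool delta mm [-0.74  0.17  0.66] F tool [-8.46  0.98  0.9 ]
L 5.34 R 6.62 press 5.6 M tool [ 0.   -0.01  2.03]
```

Emit:
drive_tool:
  increments: "0 0.3 0 0 255; 0 0 0 0 255; 0 0 0 0 255; 0 0 0 0 255"
  squeeze: 10

```text
time: 29.28
position: [0.5357, 0.2243, 0.0764]
tool_rot: [-1.555, -0.245, 0.25]
ft_force: [-9.5, -2.7, 0.4]
grip_width: 0.502
```

```bash
python3 -c "
from h import *
lat()"
```

```text
t 29.27 pos [0.5357 0.2243 0.0764] az 18.06 tilt [-3.7e-03  9.0e-04 -1.0e+00] q [-0.73  0.3   0.34  1.8  -0.12  1.06 -0.03] grip 0.502
tool delta mm [-0.75  0.13  0.72] F tool [-9.9  -0.33  0.36]
L 6.74 R 7.26 press 6.9 M tool [0.03 0.02 2.15]
```

L 6.7 N, R 7.3 N, press 6.9 N. I ease the grip to 3 N, then open slowly so the rear pad follows off.

Emit:
drive_tool:
  increments: "0 0 0 0 255; 0 0 0 0 255; 0 0 0 0 255"
  squeeze: 3

```text
time: 29.65
position: [0.5371, 0.2247, 0.0766]
tool_rot: [-1.555, -0.247, 0.248]
ft_force: [-5.1, -1.4, -2.8]
grip_width: 0.54
```

```bash
python3 -c "
from h import *
lat()"
```

```text
t 29.65 pos [0.5371 0.2247 0.0766] az 18.06 tilt [-7.0e-04  1.8e-03 -1.0e+00] q [-0.73  0.3   0.34  1.8  -0.12  1.06 -0.03] grip 0.54
tool delta mm [-2.19  0.31  0.77] F tool [-5.32  2.77  0.24]
L 3.59 R 3.93 press 3.8 M tool [0.01 0.01 1.31]
```

Emit:
drive_tool:
  increments: "0 0 0 0 124; 0 0 0 0 122; 0 0 0 0 120; 0 0 0 0 120; 0 0 0 0 120"

```text
time: 30.28
position: [0.5371, 0.2248, 0.0766]
tool_rot: [-1.555, -0.247, 0.248]
ft_force: [-6.6, -1.4, -2.3]
grip_width: 0.539
```

```bash
python3 -c "
from h import *
lat()
d=get_image('side');cv2.imwrite('pics/side6.png',cv2.resize(d['img'][225:325,240:350,::-1],None,fx=6,fy=6,interpolation=cv2.INTER_CUBIC))
"
```

```text
t 30.27 pos [0.5371 0.2248 0.0766] az 18.07 tilt [-6.0e-04  1.8e-03 -1.0e+00] q [-0.73  0.3   0.34  1.8  -0.12  1.06 -0.03] grip 0.539
tool delta mm [-2.22  0.33  0.73] F tool [-6.76  2.31  0.73]
L 4.26 R 5.29 press 4.3 M tool [0.01 0.04 1.33]
```

View pics/side6.png

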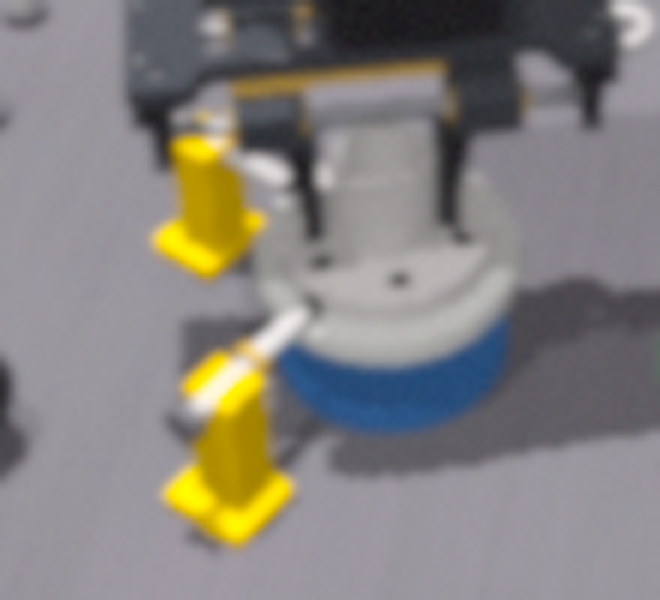

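The jaws are slack by about 4 mm. Only the rear pad still pushes (6.8 N, giving L 4.3 N and R 5.3 N), and the hub is seated against both black tips: near tip at crop (313,305), far tip beside the neck at (300,170). Now I back the pad off gently.

Emit:
drive_tool:
  increments: "-0.4 0 0 0 120; -0.4 0 0 0 120; -0.4 0 0 0 120; 0 0 0 0 120; 0 0 0 0 120"

```text
time: 30.95
position: [0.5367, 0.2243, 0.0765]
tool_rot: [-1.555, -0.248, 0.246]
ft_force: [-4.7, 1.8, -0.1]
grip_width: 0.534
```

```bash
python3 -c "
from h import *
lat()"
```

```text
t 30.95 pos [0.5367 0.2243 0.0765] az 18.05 tilt [ 8.0e-04  1.8e-03 -1.0e+00] q [-0.73  0.3   0.34  1.81 -0.11  1.05 -0.03] grip 0.534
tool delta mm [-1.69  0.18  1.05] F tool [-3.89  0.11  3.14]
L 0.53 R 4.97 press 6.5 M tool [0.57 0.04 0.97]
```

Emit:
drive_tool:
  increments: "-0.3 0 0 0 120; -0.3 0 0 0 120; 0 0 0 0 120; 0 0 0 0 120; 0 0 0 0 120"

```text
time: 31.58
position: [0.537, 0.2226, 0.0763]
tool_rot: [-1.557, -0.248, 0.245]
ft_force: [-0.2, -0.8, 0.1]
grip_width: 0.532
```

```bash
python3 -c "
from h import *
lat()"
```

```text
t 31.57 pos [0.537  0.2226 0.0763] az 18.0 tilt [ 2.e-03  1.e-04 -1.e+00] q [-0.73  0.3   0.34  1.81 -0.11  1.05 -0.03] grip 0.532
tool delta mm [-1.43 -0.04  2.79] F tool [-0.39 -0.15 -0.7 ]
L 0.77 R -0.22 press 6.7 M tool [-0.05 -0.01  0.04]
```

The tool is free. It crept 2 mm sideways as it relaxed, which may have dragged the hub slightly. I recentre the jaws and reseat with a pure +x push of the rear pad.

Emit:
drive_tool:
  increments: "-0.6 0 0 0 120; 0 -0.3 1 0 120; 0 0 1.1 0 120; 0 0 0 0 120; 0 0 0 0 120"

```text
time: 32.2
position: [0.5348, 0.2248, 0.0762]
tool_rot: [-1.557, -0.247, 0.247]
ft_force: [0.3, -0.0, -0.4]
grip_width: 0.53
```

```bash
python3 -c "
from h import *
lat()"
```

```text
t 32.2 pos [0.5348 0.2248 0.0762] az 18.03 tilt [ 1.e-04  0.e+00 -1.e+00] q [-0.74  0.3   0.34  1.81 -0.11  1.05 -0.04] grip 0.53
tool delta mm [ 0.04 -0.12  0.03] F tool [ 0.33  0.36 -0.11]
L -0.15 R -0.31 press 6.2 M tool [ 0.01 -0.04  0.05]
```

Emit:
drive_tool:
  increments: "0.5 0 0 0 120; 0.5 0 0 0 120; 0.4 0 0 0 120; 0 0 0 0 120; 0 0 0 0 120"

```text
time: 32.83
position: [0.5361, 0.2252, 0.0762]
tool_rot: [-1.557, -0.247, 0.247]
ft_force: [-0.6, -1.5, 0.2]
grip_width: 0.526
```

```bash
python3 -c "
from h import *
lat()"
```

```text
t 32.83 pos [0.5361 0.2252 0.0762] az 18.03 tilt [ 0.  0. -1.] q [-0.74  0.3   0.34  1.81 -0.11  1.06 -0.04] grip 0.526
tool delta mm [-1.32 -0.12  0.06] F tool [-1.06 -0.22 -1.18]
L 1.59 R -0.08 press 6.8 M tool [-0.01  0.01  0.04]
```

Emit:
drive_tool:
  increments: "0.4 0 0 0 120; 0.3 0 0 0 120; 0 0 0 0 120; 0 0 0 0 120"

```text
time: 33.33
position: [0.5363, 0.2252, 0.0761]
tool_rot: [-1.557, -0.246, 0.248]
ft_force: [-3.3, -1.5, 2.9]
grip_width: 0.533
```

```bash
python3 -c "
from h import *
lat()"
```

```text
t 33.33 pos [0.5363 0.2252 0.0761] az 18.03 tilt [-1.e-03 -3.e-04 -1.e+00] q [-0.74  0.3   0.34  1.8  -0.11  1.06 -0.04] grip 0.533
tool delta mm [-1.53 -0.2   0.05] F tool [-3.6  -2.86 -0.37]
L 2.81 R 2.28 press 9.5 M tool [-0.04 -0.03  0.75]
```

Emit:
drive_tool:
  increments: "0.3 0 0 0 120; 0 0 0 0 120; 0 0 0 0 120; 0 0 0 0 120"

```text
time: 33.83
position: [0.5363, 0.2253, 0.0761]
tool_rot: [-1.557, -0.246, 0.248]
ft_force: [-5.1, -2.1, 3.4]
grip_width: 0.534
```

```bash
python3 -c "
from h import *
lat()"
```

```text
t 33.83 pos [0.5363 0.2253 0.0761] az 18.03 tilt [-1.5e-03 -4.0e-04 -1.0e+00] q [-0.74  0.3   0.34  1.8  -0.11  1.06 -0.04] grip 0.534
tool delta mm [-1.57 -0.22  0.04] F tool [-5.46 -3.43 -0.42]
L 4.16 R 3.56 press 10.0 M tool [-0.07  0.03  1.28]
```

Emit:
drive_tool:
  increments: "0.4 -0.2 0 0 120; 0.2 0 0 0 120; 0 0 0 0 120; 0 0 0 0 120; 0 0 0 0 120"

```text
time: 34.45
position: [0.5364, 0.2253, 0.076]
tool_rot: [-1.557, -0.245, 0.249]
ft_force: [-5.6, -1.6, 4.0]
grip_width: 0.537
```

```bash
python3 -c "
from h import *
lat()"
```

```text
t 34.45 pos [0.5364 0.2253 0.076 ] az 18.03 tilt [-2.5e-03 -8.0e-04 -1.0e+00] q [-0.73  0.3   0.34  1.8  -0.11  1.06 -0.04] grip 0.537
tool delta mm [-1.7  -0.25  0.04] F tool [-5.86 -4.01  0.2 ]
L 4.0 R 4.28 press 10.6 M tool [-0.07  0.02  1.44]
```

Emit:
drive_tool:
  increments: "0.4 -0.3 0 0 120; 0.4 0 0 0 120; 0 0 0 0 120; 0 0 0 0 120; 0 0 0 0 120"

```text
time: 35.08
position: [0.537, 0.2255, 0.0761]
tool_rot: [-1.557, -0.245, 0.249]
ft_force: [-5.9, -1.4, 2.4]
grip_width: 0.543
```

```bash
python3 -c "
from h import *
lat()"
```

```text
t 35.08 pos [0.537  0.2255 0.0761] az 18.03 tilt [-0.0029 -0.001  -1.    ] q [-0.73  0.3   0.34  1.8  -0.12  1.06 -0.04] grip 0.543
tool delta mm [-2.26 -0.23  0.03] F tool [-6.03 -2.37  0.47]
L 3.93 R 4.59 press 9.0 M tool [-0.06  0.05  1.39]
```

The 3 N squeeze setting limits the pad's push to about 6 N. Pad position suggests the hub may be 0.2 to 0.3 mm short of home, so I stiffen the fingers a little and push again.

Emit:
drive_tool:
  increments: "0 -0.2 0 0 120; 0 0 0 0 120; 0 0 0 0 120; 0 0 0 0 120"
  squeeze: 12

```text
time: 35.58
position: [0.5364, 0.2253, 0.076]
tool_rot: [-1.557, -0.244, 0.251]
ft_force: [-6.7, -1.3, 2.7]
grip_width: 0.533
```

```bash
python3 -c "
from h import *
lat()"
```

```text
t 35.58 pos [0.5364 0.2253 0.076 ] az 18.03 tilt [-0.0042 -0.0015 -1.    ] q [-0.73  0.3   0.34  1.8  -0.12  1.06 -0.04] grip 0.533
tool delta mm [-1.63 -0.27  0.04] F tool [-6.78 -2.68  0.85]
L 4.19 R 5.39 press 9.3 M tool [-0.08  0.02  1.74]
```

Emit:
drive_tool:
  increments: "0.4 -0.2 0 0 120; 0.2 0 0 0 120; 0 0 0 0 120; 0 0 0 0 120"

```text
time: 36.08
position: [0.5364, 0.2253, 0.076]
tool_rot: [-1.558, -0.243, 0.251]
ft_force: [-8.1, -1.9, 2.6]
grip_width: 0.533
```

```bash
python3 -c "
from h import *
lat()"
```

```text
t 36.08 pos [0.5364 0.2253 0.076 ] az 18.03 tilt [-0.0054 -0.0019 -1.    ] q [-0.73  0.3   0.34  1.8  -0.12  1.06 -0.04] grip 0.533
tool delta mm [-1.67 -0.28  0.01] F tool [-8.35 -2.58  0.67]
L 5.43 R 6.38 press 9.2 M tool [-0.03  0.02  1.94]
```

Emit:
drive_tool:
  increments: "0.4 0 0 0 120; 0.3 0 0 0 120; 0 0 0 0 120; 0 0 0 0 120"

```text
time: 36.58
position: [0.5365, 0.2253, 0.0759]
tool_rot: [-1.558, -0.241, 0.253]
ft_force: [-8.2, -3.4, 4.1]
grip_width: 0.527
```

```bash
python3 -c "
from h import *
lat()"
```

```text
t 36.58 pos [0.5365 0.2253 0.0759] az 18.03 tilt [-0.0068 -0.0024 -1.    ] q [-0.73  0.31  0.34  1.8  -0.12  1.06 -0.04] grip 0.527
tool delta mm [-1.73 -0.34  0.06] F tool [-8.89 -4.03 -0.65]
L 6.75 R 5.83 press 10.6 M tool [-0.08 -0.01  2.3 ]
```

Firm contact: L 6.8 N, R 5.8 N, and the tool flexes rather than moves. I release by opening the jaws while drawing the tool straight back to centre.

Emit:
drive_tool:
  increments: "-0.7 0 0 0 114; -0.7 0 0 0 105; -1.2 0 0 0 90; -1.2 0 0 0 60; -0.6 0 0 0 20; 0 0 0 0 0; 0 0 0 0 0; 0 0 0 0 0"

```text
time: 37.58
position: [0.5355, 0.225, 0.0771]
tool_rot: [-1.557, -0.247, 0.247]
ft_force: [0.6, -0.2, -0.2]
grip_width: 0.989
```

```bash
python3 -c "
from h import *
lat()
d=get_image('side');cv2.imwrite('pics/side7.png',cv2.resize(d['img'][225:325,240:350,::-1],None,fx=6,fy=6,interpolation=cv2.INTER_CUBIC))
"
```

```text
t 37.58 pos [0.5355 0.225  0.0771] az 18.03 tilt [ 2.e-04  1.e-04 -1.e+00] q [-0.74  0.3   0.34  1.81 -0.11  1.06 -0.04] grip 0.989
tool delta mm [-0.71  0.82  0.07] F tool [ 0.54  0.15 -0.39]
L -0.11 R -0.65 press 6.4 M tool [-0.01 -0.    0.06]
```

View pics/side7.png

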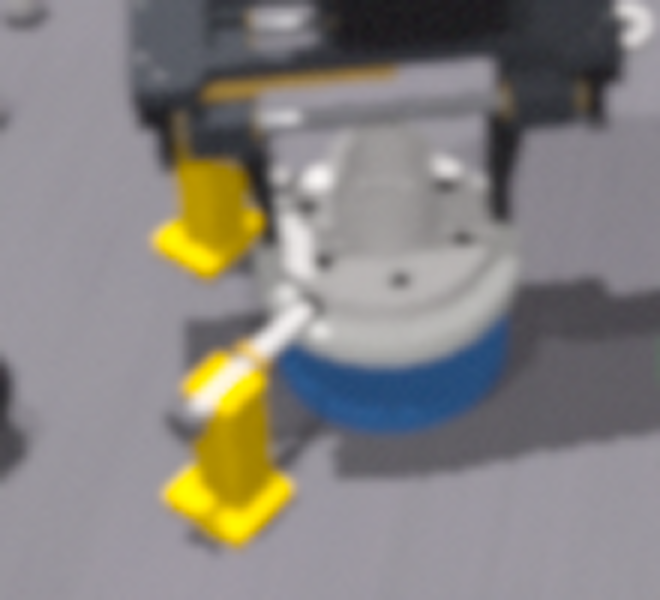

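The jaws are open clear of the neck, contact forces are zero, and the hub stands level on the plate. Next I rise straight up and move aside to look from above.

Emit:
drive_tool:
  increments: "0 -4 0 0 0; 0 -10 0 0 0; 0 -25 0 0 0; 0 -40 0 0 0; 0 -40 0 0 0; 0 -20 0 0 0; 0 0 -30 0 0; 0 0 -45 0 0; 0 0 -45 0 0; 0 0 -45 0 0; 0 0 -45 0 0; 0 0 -45 0 0; 0 0 -45 0 0; 0 0 -25 0 0; 0 0 0 0 0"

```text
time: 39.5
position: [0.636, -0.0871, 0.2168]
tool_rot: [-1.558, -0.244, 0.243]
ft_force: [0.1, -0.2, -0.4]
grip_width: 0.999
```

```bash
python3 - <<'E'
from h import *
d=get_image('top');im=d['img'];cv2.imwrite('pics/top8.png',im[:,:,::-1])
a=cv2.resize(im[150:220,195:295,::-1],None,fx=7,fy=7,interpolation=cv2.INTER_CUBIC);cv2.imwrite('pics/top8c.png',a)
s=get_image('side');cv2.imwrite('pics/side8.png',s['img'][:,:,::-1])
cv2.imwrite('pics/side8c.png',cv2.resize(s['img'][225:325,240:350,::-1],None,fx=6,fy=6,interpolation=cv2.INTER_CUBIC))
print(ctrl.get_state()["time"])
E
```

```text
39.6
```

View pics/top8c.png

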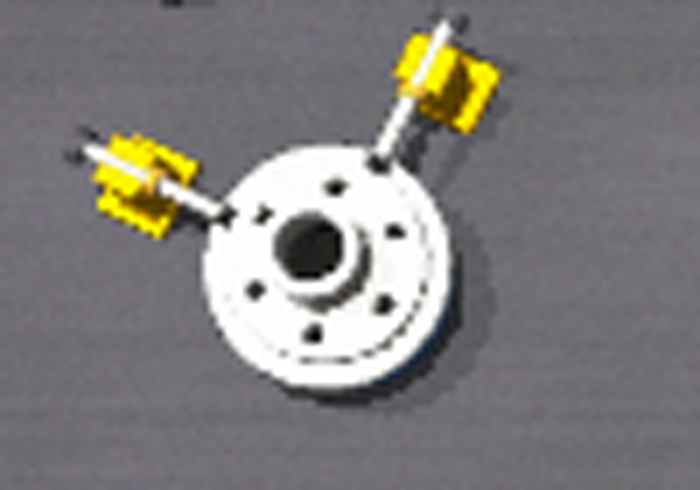

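View pics/side8c.png

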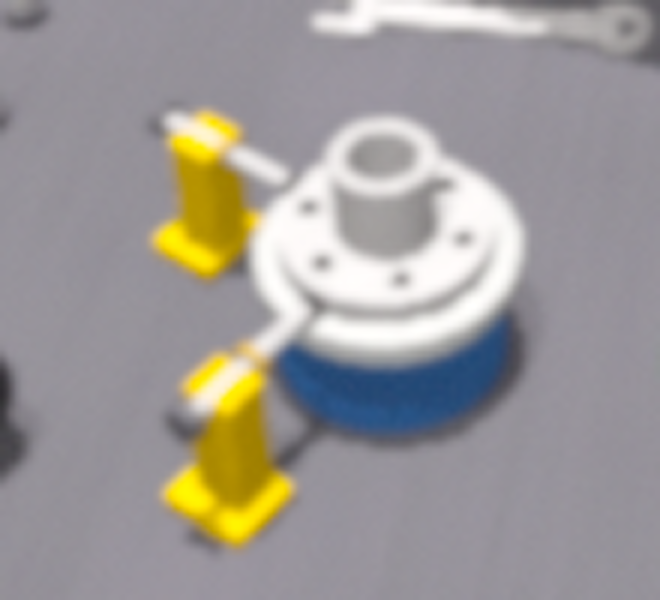

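View pics/top8.png

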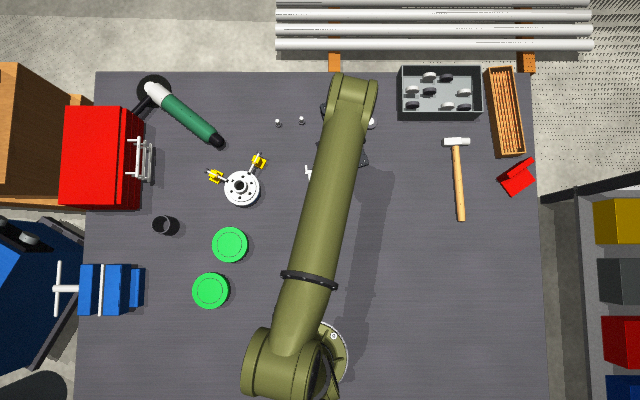

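Top crop: both black tips, left at (225,213) and right at (380,160), meet the flange edge, with an even plate margin all round. Side crop: the hub stands flat. The other items I can see have not moved; the arm hides part of the wrench and link from above. One numeric check, then I hand in.

```bash
python3 - <<'E'
from h import *
im=cv2.imread('pics/top8.png');d=get_image('top')
m=(im[178:194,230:250].max(2)<90).astype(np.uint8);N,l,st,ce=cv2.connectedComponentsWithStats(m)
i=1+np.argmax(st[1:,4]);p=onz(d,ce[i][0]+230,ce[i][1]+178,.110)
print('bore',st[i],p,'off plate centre mm',(p[:2]-[.5348,.2248])*1000)
a=cv2.imread('pics/top0.png');df=(cv2.absdiff(a,im).max(2)>60)
for n,(x0,y0,x1,y1) in dict(bolts=(270,110,310,130),hammer=(440,130,475,225),tube=(150,212,180,238),stops=(205,150,270,182)).items(): print(n,df[y0:y1,x0:x1].sum())
print(ctrl.get_state()['ft_force'].round(1))
workorder.close_job()
E
```

```text
bore [ 5  3  9  9 67] [0.53624887 0.22309034 0.11      ] off plate centre mm [ 1.44886884 -1.7096621 ]
bolts 0
hammer 0
tube 0
stops 26
[-0.7  0.4  0.5]
the job is handed in; nothing more can be done
```

The hub is on the blue positioner's faceplate, against both stop screws, and the job is handed in; the clock read about 40 s, against the 70 s limit. I can't fully confirm that it still touches both screws now that it is released. Camera resolution is too coarse to rule out a sub-millimetre gap.

I gripped the hub by the neck and lowered it onto the plate 7 mm back from centre. I slid it in by feel, then reseated it with a light push from the rear finger pad.

- **Stop contact:** the final push read about 6.8 N along the left screw and 5.8 N along the right, including some plate friction. The tool flexed without moving, so it was against hard stops. The highest combined push was about 10 N, well under the 25 N per-screw limit.
- **Press on the plate:** it peaked at about 15 N, against the 40 N limit.
- **Position:** the camera puts the hub about 2 mm off the plate centre, within the calibration error and the 10 mm margin, so nothing overhangs. It looks flat from the side, with both screw tips at the flange edge.
- **Other items:** the bolts, hammer and tube show no change in the top view. The wrench, link and ring were not checked numerically, and the arm partly hid them in the final top picture.

- **Lifted while sliding:** the hub came about 0.6 mm off the plate twice before I set it back down.
- **Reseat needed:** on the first release the tool drifted about 2 mm sideways. That may have moved the hub slightly, so I reseated it.
- **Small disagreement:** in the reseat, the pad position came out up to 0.6 mm short of the first seating. I put this down to finger compliance, because the force rose without further movement.

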